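# Lay out a dismantled tuner for reassembly

## Robot

A 6-joint arm with a two-finger parallel gripper is mounted at the origin on the work surface. World frame = base frame: x ahead of the robot, y to its left, z up, the work surface at z = 0. Lengths are in mm, angles in degrees, forces in N, time in s.
With the tool pointing down it reaches from about 350 to 850 mm from the base axis. Payload 8.1 kg.
Tool frame: the origin (TCP) lies at the very end of the fingers, on their centre line; the grasp point (between the pads) lies 19 mm behind it; z points along the fingers, y is the direction in which the jaws open and shut (so a half turn about z gives the same grasp; the last joint's range is limited). The gripper opens to 85 mm and grips with 20 to 120 N. Pads are 22 mm wide; open, the fingers measure 114 mm over their backs; the gripper's body (76 mm by 85 mm) begins 54 mm behind the grasp point. The pads swing forward as they close: fully open they stand 13 mm farther back than shut.
Start: joints at [-77.086, 7.471, 85.268, -0, 87.261, -4.893], TCP at [183.512, -571.252, 231.292] pointing down, gripper open.
Joint ranges: [-169.43, 169.43], [-51.17, 129.36], [1.28, 143.12], [-76.62, 256.62], [0, 156.53], [-152.29, 152.29]. Speed limits (degrees/s): [136.94, 136.94, 159.86, 180, 180, 180].

## Interface

Orientations are given as [roll, pitch, yaw] about the fixed x, y, z axes, in that order (R = Rz(yaw) Ry(pitch) Rx(roll)).
In Python, from bench import sensors, viewer, job gives the robot as it stands.
- The arm moves only by the shell command python3 -m pendant 'ROWS' [FORCE]. ROWS is JSON, one flat list of numbers, 5 for each row, row after row: the shift along the world's x, y, z in mm, then the turn about the world's z in rad, then the finger opening in mm, from 0 to 85.4. In form: [x, y, z, twist, hand, x, y, z, twist, hand, ...]. A call has 1 to 12 rows; each row shifts and turns the pose as measured when the row begins; what a row does not reach is not made up. A row lasts 1/12 s, in which the tool goes at most 41.7 mm and 7.16 degrees, less where a joint would pass 70% of its speed; a pose out of reach is approached as far as the arm can. A call with a gripper value outside its range is refused whole. The fingers move at their own pace and stop on an object; FORCE is the grip in N (left out, the last holds). Time passes only in rows, so rows that do not move let the fingers close. It gives the time, the measured TCP pose, the force and the opening at its end, in the units of the state.
- sensors.sense(): the state, without advancing time (a new reading comes with each control period).
- viewer.snapshot(name): name is "scene" or "side" or "wrist"; returns a dict with "frame" (420x560x3 uint8, blue, green, red), "z_map" (420x560 float32, mm along the optical axis (not along the pixel's ray), 0 where there is no reading), "fx", "fy", "cx", "cy" (pixels), "view" (4x4, takes a point from world to camera coordinates). Camera axes: x right, y down, z forward; pixel columns grow to the right and rows downward; lengths in mm; the calibration is good to about 2 mm. The wrist camera is an equidistant fisheye: a pixel r from the principal point sees the ray r / f radians off the axis. A picture is of the moment at which its call begins.
- job.hand_in(): hands the job in, once; it reports no verdict.
The state is a dict: "time": time; "joint_pos": joint angles; "qd": joint speeds; "joint_efforts": joint torques, N m; "tool_pos": TCP position; "tcp_rot": TCP orientation; "ft_force": force on the tool from outside, world axes, zero at the start; "wrist_torque": the same for the moment, N m; "finger_gap": finger opening in mm.
Only numpy, scipy, OpenCV 4.12 (cv2) and the standard library are available. Lean on these libraries where they do the work, as an engineer would, in place of code of your own. Each camera call takes 0.05 s, during which the arm holds its last target.

## Task

Lay the dismantled tuner out for reassembly on the green mat, each part centred and squared up inside its own white outline: the dial meter in the outline beside the red terminal block, the aluminium shield can in the one beside the black terminal block, and the black-and-cream motor block in the one between them. Set the cream gear flat, hub up, on the middle of the shield can's top. Leave the display module and the black knob where they lie, and let go of everything.

Things in the scene. Friction and masses are not known exactly. Their poses are not given: they have to be found in the camera images.
- mat: Dark green rubber layout mat fixed to the bench, 110 (x) x 380 (y) x 3 mm. Origin at the centre of its underside, z up; its top is at z = 3 mm. Three white square outlines, 72 x 72 mm over the lines, lie in a row along its y axis: centres at y = -95, 0 and +95 mm, x = 0.
- red_post: Red terminal block fixed on one end of the mat, 34 (x) x 30 (y) x 20 mm with a red round post and brass stud on it (37 mm high in all). Origin at the centre of its underside, on the mat's centre line at y = +165 or -165 mm of the mat (which end varies), so 70 mm from the centre of the outline beside it.
- black_post: Black terminal block, same shape as the red one, fixed on the other end of the mat, 70 mm from the centre of the outline beside it. Origin at the centre of its underside.
- meter: Loose panel meter lying face up: black square case 50 x 50 x 32 mm, white dial with tick marks and red needle on top. Origin at the centre of its underside, z up, x and y along its sides. About 0.12 kg.
- can: Loose closed aluminium shield can with a row of three dark holes and a dark slot in its flat top: 46 (x) x 56 (y) x 42 mm high. Origin at the centre of its underside, z up. About 0.15 kg.
- motor: Loose motor block, 40 (x) x 56 (y) x 38 mm high: black for y below 6 mm, cream with a brass strip on top beyond. Origin at the centre of its underside, z up. About 0.2 kg.
- gear: Loose cream plastic gear lying flat, hub up: toothed disc 56 mm across and 10 mm thick with a plain hub 22 mm in diameter standing 24 mm above it (34 mm high in all; grip it by the hub). Origin at the centre of its underside, z along the hub, up. About 0.05 kg.
- display: Bystander, leave alone: loose black display module 30 (x) x 56 (y) x 28 mm with a red window on top. Origin at the centre of its underside.
- knob: Bystander, leave alone: loose black round knob 36 mm in diameter, 18 mm high, with a red disc on top. Origin at the centre of its underside.
There are look-alikes about, which are no part of the job. Leave any blue, pink or purple look-alike of the meter alone.

How it is judged:
By the outcome, as a careful person would: the job done as asked, in the order asked, and still so for the second after the job is handed in, with the robot touching nothing.
It also fails if it takes over 106 s, if anything falls off the work surface, if the arm or the gripper's body presses on something with over 40 N, if the wrist force passes 120 N, or if a joint passes its speed limit or range.

## Working session

There is one attempt and no reset: what is moved stays moved. The work goes in short steps, Python scripts to look and compute and a shell command to move; the robot and the scene stay as the last step left them, time stands still between calls to the robot, and variables do not carry over. Pictures are saved under pics/ and viewed, and the job is handed in when it is done.

```bash
ls; mkdir -p pics; python3 - <<'E'
from bench import sensors, viewer, job
import cv2
print(sensors.sense())
for n in ["scene","side","wrist"]:
    s=viewer.snapshot(n); cv2.imwrite(f"pics/{n}0.png",s["frame"])
    print(n,s["fx"],s["fy"],s["cx"],s["cy"]);print(s["view"])
E
```

```text
pics
{'time': 0.0, 'joint_pos': array([-7.70856390e+01,  7.51636094e+00,  8.53290817e+01, -3.93800155e-04,
        8.72613268e+01, -4.89388198e+00]), 'qd': array([ 0.02301557, -0.00937726,  0.13098386,  0.00943269,  0.04274093,
        0.04547695]), 'joint_efforts': array([-1.77616850e-03, -5.69403255e+01, -5.00556242e+01, -4.39940886e-04,
        1.47786172e-02,  5.89993078e-05]), 'tool_pos': array([ 183.38712218, -570.71170809,  230.23326271]), 'tcp_rot': array([-1.79893586e+02, -8.71666981e-03,  1.78082540e+01]), 'ft_force': array([-0.02442582,  0.62112829,  0.77931414]), 'wrist_torque': array([ 0.00816179, -0.02817608,  0.02684429]), 'finger_gap': 85.43206125162835}
scene 412.4083051470427 412.4083051470427 278.555355335621 213.77106033611742
[[ 8.61890906e-01  5.06993380e-01 -1.00885826e-02 -4.66607095e+02]
 [ 3.25442163e-01 -5.68291277e-01 -7.55733037e-01 -1.53607398e+02]
 [-3.88884900e-01  6.48076181e-01 -6.54802106e-01  1.10325507e+03]
 [ 0.00000000e+00  0.00000000e+00  0.00000000e+00  1.00000000e+00]]
side 485.6625600833788 485.6625600833788 280.9693453883589 212.93422807673548
[[-9.77839355e-01 -2.09084212e-01  1.06765057e-02  5.23326807e+02]
 [-1.52617038e-01  6.76989979e-01 -7.19994867e-01  1.15318012e+02]
 [ 1.43311672e-01 -7.05668733e-01 -6.93897257e-01  1.00493789e+03]
 [ 0.00000000e+00  0.00000000e+00  0.00000000e+00  1.00000000e+00]]
wrist 325.19226210127806 325.19226210127806 277.32753690859977 210.17257912334316
[[ 3.06918978e-01 -9.51732046e-01 -2.61796853e-03 -5.98892446e+02]
 [-9.01926372e-01 -2.91733429e-01  3.18465736e-01 -4.23147221e+01]
 [-3.03857795e-01 -9.53819633e-02 -9.47930758e-01  3.81213683e+02]
 [ 0.00000000e+00  0.00000000e+00  0.00000000e+00  1.00000000e+00]]
```

View pics/scene0.png

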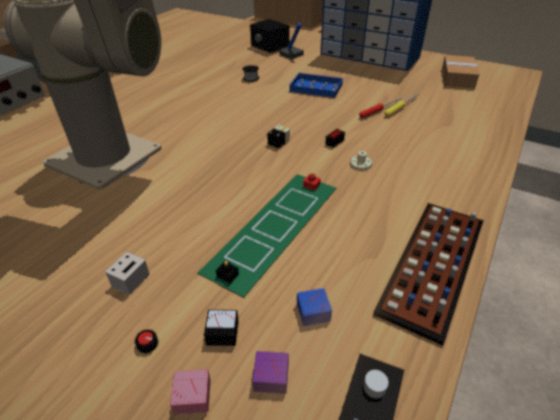

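View pics/side0.png

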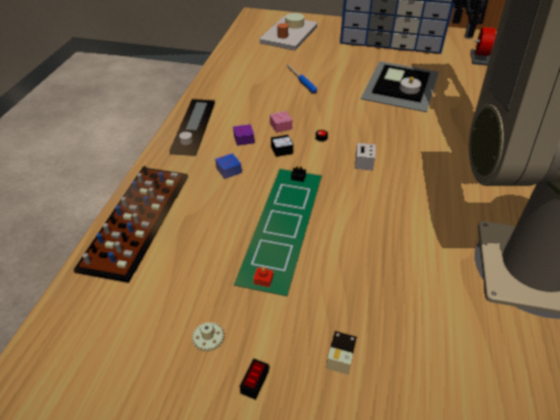

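View pics/wrist0.png

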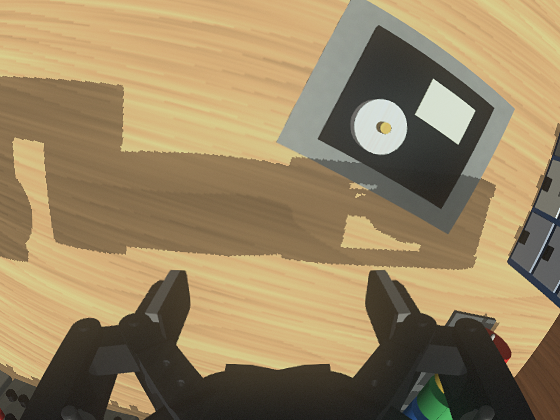

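```bash
cat > h.py <<'E'
from bench import sensors, viewer, job
import cv2, numpy as np
def snap(n):
    s=viewer.snapshot(n); s["n"]=n; return s
def cam(s):
    V=np.array(s["view"]); return V[:3,:3],V[:3,3]
def rays(s,u,v):
    u=np.asarray(u,float);v=np.asarray(v,float)
    x=(u-s["cx"])/s["fx"];y=(v-s["cy"])/s["fy"]
    if s["n"]=="wrist":
        r=np.hypot(x,y)+1e-9; k=np.tan(r)/r; x,y=x*k,y*k
    return np.stack([x,y,np.ones_like(x)],-1)
def cast(s,u,v,h):
    R,t=cam(s); d=rays(s,u,v)@R; C=-R.T@t
    k=(h-C[2])/d[...,2]; return C+d*k[...,None]
def cloud(s):
    R,t=cam(s); v,u=np.indices(s["z_map"].shape)
    P=rays(s,u,v)*s["z_map"][...,None]
    W=(P-t)@R; W[s["z_map"]==0]=np.nan; return W
def rect(s,mask,h):
    """largest contour of mask cast on plane h -> centre,size,angle"""
    cs,_=cv2.findContours(mask.astype(np.uint8),cv2.RETR_EXTERNAL,cv2.CHAIN_APPROX_NONE)
    c=max(cs,key=cv2.contourArea)[:,0,:]
    P=cast(s,c[:,0],c[:,1],h)[:,:2].astype(np.float32)
    return cv2.minAreaRect(P),c.mean(0),P
E
python3 - <<'E'
from h import *
for n in ["scene","side"]:
    s=snap(n); f=s["frame"].astype(int); W=cloud(s); z=W[...,2]
    g=(f[...,1]>f[...,2]+30)&(f[...,1]>f[...,0]+15)
    print(n,"mat",rect(s,cv2.morphologyEx(g.astype(np.uint8),cv2.MORPH_CLOSE,np.ones((9,9))),3)[0:2])
    reg=(W[...,0]>250)&(W[...,0]<900)&(abs(W[...,1])<520)&(z>8)&(z<80)
    k,l,st,ce=cv2.connectedComponentsWithStats(reg.astype(np.uint8))
    for i in range(1,k):
        if st[i,4]<25: continue
        m=l==i; h=np.percentile(z[m],90)
        top=m&(abs(z-h)<5)
        print(n,ce[i].round(),st[i,4],"h %.1f"%h,np.nanmean(W[m],0).round(), [np.round(q,1) for q in rect(s,top,h)[0]], f[m].mean(0).round())
    x=cv2.resize(s["frame"],None,fx=2,fy=2)
E
```

```text
scene mat (((537.2449951171875, -11.283096313476562), (376.1648254394531, 106.97578430175781), 88.28136444091797), array([268.68666667, 233.16333333]))
scene [278. 135.] 374 h 40.0 [375. 281.  30.] [array([372.4, 285.6]), array([60.5, 42.7]), np.float64(83.8)] [40. 51. 55.]
scene [335. 137.] 243 h 30.7 [508. 358.  23.] [array([507.4, 360.3]), array([61.4, 31.1]), np.float64(79.7)] [17. 22. 46.]
scene [361. 160.] 260 h 34.0 [609. 296.  17.] [array([609.8, 298.3]), array([19.9, 29.2]), np.float64(22.2)] [114. 136. 140.]
scene [311. 181.] 214 h 35.6 [545. 148.  23.] [array([542.6, 151.1]), array([16.5, 20.3]), np.float64(27.4)] [ 31.  40. 115.]
scene [426. 270.] 7148 h 29.1 [852.  17.  19.] [array([850.5, -80.7]), array([10. , 11.9]), np.float64(17.1)] [43. 53. 77.]
scene [127. 271.] 1107 h 43.8 [ 386. -279.   35.] [array([ 381.5, -275.7]), array([49. , 57.6]), np.float64(3.2)] [102. 107. 113.]
scene [227. 271.] 339 h 35.6 [ 537. -180.   23.] [array([ 534. , -177.2]), array([14.7, 20.3]), np.float64(35.6)] [14. 19. 15.]
scene [314. 306.] 997 h 34.3 [ 712. -173.   29.] [array([ 709.9, -1
[... 1807 characters left out ...]
] [array([821.6, 161.4]), array([15.6,  8.1]), np.float64(12.6)] [36. 50. 76.]
side [298. 173.] 196 h 35.8 [ 530. -169.   24.] [array([ 530.4, -173.8]), array([14.6, 23.3]), np.float64(10.9)] [16. 26. 27.]
side [263. 276.] 298 h 36.2 [538. 159.  24.] [array([539.9, 156.9]), array([15.6, 20. ]), np.float64(13.3)] [ 19.  39. 142.]
side [207. 335.] 658 h 34.9 [605. 305.  16.] [array([605.9, 302.3]), array([22.4, 22.4]), np.float64(64.8)] [124. 153. 155.]
side [341. 351.] 902 h 40.8 [369. 296.  35.] [array([368.4, 291.1]), array([57.1, 39.7]), np.float64(85.0)] [ 67.  91. 101.]
side [253. 377.] 746 h 30.7 [502. 370.  27.] [array([502.9, 367.6]), array([57., 30.]), np.float64(79.8)] [ 9. 14. 56.]
```

Scene shows the meter (221,327), can (127,272), motor (278,136), gear (361,161), red post (312,182) and black post (227,271). The side view agrees with this to about 4 mm. I'll approach the meter first and use the wrist camera there.

```bash
python3 -m pendant '[32,20,0,0.12,85,32,20,0,0.12,85,32,20,0,0.12,85,32,20,0,0.12,85,32,20,0,0.12,85,32,20,0,0.12,85,32,20,0,0.12,85,32,20,0,0.12,85,32,20,0,0.12,85,32,20,0,0.12,85,32,20,0,0.12,85,32,20,0,0.12,85]' 30
python3 - <<'E'
from h import *
s=snap("wrist"); cv2.imwrite("pics/w1.png",s["frame"]); R,t=cam(s); print(-R.T@t, sensors.sense()["tool_pos"],sensors.sense()["tcp_rot"])
E
```

```text
time: 1.25
tool_pos: [574.0, -321.7, 229.3]
tcp_rot: [-179.9, 0.2, 102.8]
ft_force: [0.2, -1.0, 1.0]
finger_gap: 84.7
[ 556.16205804 -241.48779129  372.02304285] [ 579.22439194 -316.49775383  228.7578512 ] [1.79901448e+02 4.59501480e-02 1.03639654e+02]
```

View pics/w1.png

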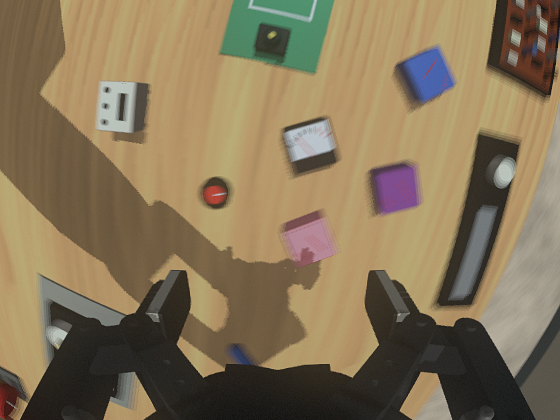

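```bash
cat >> h.py <<'E'
def objs(s,zmin=8):
    f=s["frame"].astype(int); W=cloud(s); z=W[...,2]
    reg=(W[...,0]>250)&(W[...,0]<800)&(abs(W[...,1])<520)&(z>zmin)&(z<85)
    k,l,st,ce=cv2.connectedComponentsWithStats(reg.astype(np.uint8))
    for i in range(1,k):
        if st[i,4]<40: continue
        m=l==i; h=np.percentile(z[m],80)
        top=m&(abs(z-h)<5)
        if top.sum()<30: continue
        print(s["n"],ce[i].round(),st[i,4],"h %.1f"%h,[np.round(q,1) for q in rect(s,top,h)[0]], f[m].mean(0).round())
E
python3 -m pendant '[0,0,0,0,85,0,0,0,0,85,0,0,0,0,85]'
python3 - <<'E'
from h import *
s=snap("wrist"); objs(s); cv2.imwrite("pics/w2.png",s["frame"])
W=cloud(s); f=s["frame"]; fl=(f[...,2]>150)&(f[...,0]<150)&(f[...,2].astype(int)-f[...,0]>50); print(np.nanpercentile(W[...,2][fl],[10,50,90]))
v=(s["frame"].astype(int)); w=(v.min(-1)>150)
P=cast(s,*np.where(w[:30,230:330])[::-1],3); 
print(sensors.sense()["tool_pos"],sensors.sense()["tcp_rot"])
E
```

```text
time: 1.55
tool_pos: [581.6, -313.1, 227.2]
tcp_rot: [180.0, -0.0, 104.0]
ft_force: [-0.5, -1.2, -0.3]
finger_gap: 84.9
wrist [497.  12.] 44 h 12.2 [array([798.5, -23.2]), array([38. ,  3.9]), np.float64(89.5)] [31. 42. 47.]
wrist [264.  46.] 924 h 34.4 [array([ 532.2, -174.9]), array([16.1, 17.2]), np.float64(14.1)] [53. 66. 62.]
wrist [419.  86.] 2116 h 33.3 [array([ 707.2, -166. ]), array([51.1, 50.1]), np.float64(42.7)] [156.  95.  77.]
wrist [113. 110.] 2348 h 42.9 [array([ 380.4, -273.4]), array([48., 56.]), np.float64(3.4)] [141. 150. 146.]
wrist [299. 154.] 2268 h 33.4 [array([ 596.6, -277.7]), array([49.7, 50.4]), np.float64(29.4)] [135. 136. 137.]
wrist [384. 198.] 2047 h 33.2 [array([ 705.4, -302.6]), array([49.6, 50.5]), np.float64(25.7)] [129.  75. 121.]
wrist [203. 199.] 772 h 19.4 [array([ 503.8, -356.1]), array([34.5, 35.1]), np.float64(10.9)] [ 53.  68. 111.]
wrist [296. 248.] 1958 h 33.2 [array([ 622.6, -385.7]), array([50.1, 50.6]), np.float64(34.8)] [126. 117. 166.]
[-0.74853742  0.26221761  1.30279307]
[ 581.25628389 -313.39663048  227.26214859] [ 1.79977077e+02 -4.67383224e-02  1.03954144e+02]
```

```bash
python3 -m pendant '[5,12,-20,0.09,85,5,12,-25,0.09,85,5,12,-25,0.09,85,0,0,-25,0,85,0,0,-25,0,85,0,0,-15,0,85,0,0,0,0,85,0,0,0,0,85]'
```

```text
time: 2.27
tool_pos: [588.5, -287.6, 92.2]
tcp_rot: [179.8, 0.4, 118.8]
ft_force: [0.3, -1.0, 0.6]
finger_gap: 84.8
```

```bash
python3 -m pendant '[5,6,0,0.01,85,5,6,0,0.01,85,0,0,0,0,85,0,0,0,0,85]';  python3 - <<'E'
from h import *
s=snap("wrist"); objs(s); cv2.imwrite("pics/w3.png",s["frame"]);print(sensors.sense()["tool_pos"],sensors.sense()["tcp_rot"])
E
```

```text
time: 2.6
tool_pos: [600.1, -277.9, 97.5]
tcp_rot: [179.7, 0.6, 119.8]
ft_force: [-0.4, 0.4, 1.4]
finger_gap: 85.1
wrist [265.  43.] 2325 h 34.7 [array([ 532.8, -174.7]), array([17.2, 17.7]), np.float64(29.1)] [48. 60. 53.]
wrist [35. 85.] 4811 h 42.8 [array([ 381.8, -272.6]), array([49.8, 56.3]), np.float64(3.6)] [115. 119. 118.]
wrist [469. 166.] 4426 h 33.2 [array([ 706.3, -165.9]), array([51.6, 50.3]), np.float64(42.3)] [143.  84.  65.]
wrist [272. 218.] 5364 h 33.3 [array([ 596.2, -277.1]), array([49.9, 49.3]), np.float64(29.7)] [129. 129. 129.]
wrist [127. 239.] 1402 h 19.2 [array([ 504.1, -354.6]), array([36.6, 34.6]), np.float64(71.1)] [37. 49. 78.]
wrist [354. 304.] 1701 h 32.8 [array([ 695.6, -306.7]), array([29.9, 52.4]), np.float64(28.4)] [107.  64. 101.]
wrist [398. 278.] 195 h 27.6 [array([ 715.7, -272.3]), array([ 4.6, 14.2]), np.float64(76.3)] [78. 58. 81.]
wrist [236. 332.] 3464 h 33.0 [array([ 622.2, -384.6]), array([50. , 52.6]), np.float64(34.7)] [ 80.  75. 122.]
[ 600.45562193 -277.91916662   97.81222677] [179.62977833   0.68119041 119.79660133]
```

View pics/w3.png

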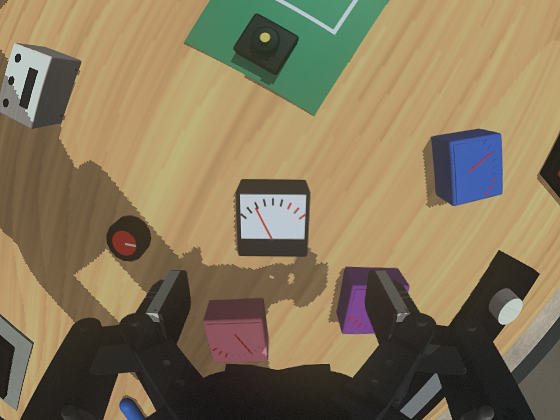

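The wrist view shows the meter at (272,218), with the jaws aligned to its sides and the path clear of the pink and purple look-alikes. I'll go down.

```bash
python3 -m pendant '[-3,0,-20,0,85,-2,0,-20,0,85,0,0,-20,0,85,0,0,-15,0,85,0,0,-8,0,85,0,0,-4,0,85,0,0,0,0,85]'
```

```text
time: 3.23
tool_pos: [600.9, -279.9, 16.1]
tcp_rot: [179.2, 1.4, 119.9]
ft_force: [-0.8, -0.4, 0.3]
finger_gap: 85.0
```

```bash
python3 -m pendant '[-2,1.5,-3,0,85,-2,1.5,-3,0,85,-1,0,-3,0,85,0,0,0,0,85,0,0,0,0,85]'
```

```text
time: 3.65
tool_pos: [597.9, -277.8, 10.5]
tcp_rot: [179.1, 1.7, 119.9]
ft_force: [-0.6, -1.0, 0.8]
finger_gap: 84.9
```

```bash
python3 -m pendant '[-1,0.5,-3,0,85,-1,0,-3,0,85,0,0,0,0,70,0,0,0,0,60,0,0,0,0,45,0,0,0,0,45,0,0,0,0,45,0,0,0,0,45]' 35
```

```text
time: 4.32
tool_pos: [596.6, -277.9, 5.4]
tcp_rot: [179.0, 1.8, 119.9]
ft_force: [0.6, 0.2, -0.6]
finger_gap: 49.6
```

```bash
python3 -m pendant '[0,0,20,0,45,0,0,25,0,45,0,0,25,0,45,-5,20,20,-0.03,45,-5,30,5,-0.05,45,-5,35,0,-0.06,45,-5,35,0,-0.06,45,-5,35,0,-0.06,45,-5,35,0,-0.06,45,-5,35,0,-0.06,45,-5,35,0,-0.06,45,0,0,0,0,45]'
```

```text
time: 5.32
tool_pos: [549.9, -9.3, 101.9]
tcp_rot: [179.0, 1.5, 93.0]
ft_force: [-0.3, -0.3, -2.0]
finger_gap: 49.7
```

```bash
python3 -m pendant '[-3,10,10,-0.04,45,-3,10,10,-0.03,45,0,0,0,0,45,0,0,0,0,45,0,0,0,0,45]'
python3 - <<'E'
from h import *
s=snap("wrist"); cv2.imwrite("pics/w4.png",s["frame"]);print(sensors.sense()["tool_pos"],sensors.sense()["tcp_rot"])
E
```

```text
time: 5.73
tool_pos: [542.1, 14.1, 120.8]
tcp_rot: [179.1, 1.5, 89.3]
ft_force: [0.0, -0.5, -1.8]
finger_gap: 49.3
[541.87443418  13.86683262 120.52959849] [179.17197522   1.53057124  89.29568873]
```

View pics/w4.png

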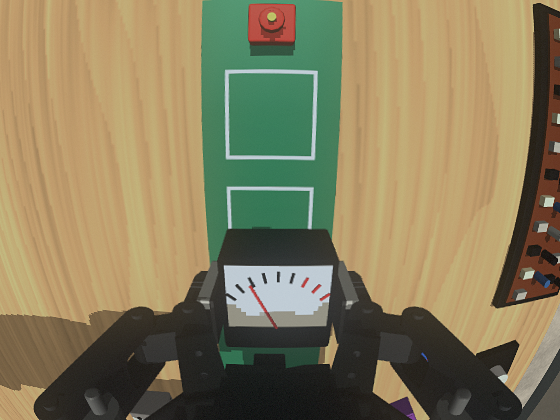

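The wrist view shows the red-side outline at about (271,114), clear of the held meter at (278,290). I'll measure the outline's centre and angle, and the held meter.

```bash
cat >> h.py <<'E'
def outlines(s):
    """full white squares on the green: outer contour cast to z=3"""
    f=s["frame"].astype(int); w=((f.min(-1)>135)&(f.max(-1)-f.min(-1)<60)).astype(np.uint8)
    W=cloud(s); w[~(np.abs(W[...,2]-3)<10)]=0
    out=[]
    cs,_=cv2.findContours(w,cv2.RETR_EXTERNAL,cv2.CHAIN_APPROX_NONE)
    for c in cs:
        c=c[:,0,:]
        if len(c)<40: continue
        P=cast(s,c[:,0],c[:,1],3)[:,:2].astype(np.float32)
        r=cv2.minAreaRect(P)
        if min(r[1])>60 and max(r[1])<80:
            print("outline px",c.mean(0).round(),[np.round(q,2) for q in r]); out.append(r)
    return out
E
python3 - <<'E'
from h import *
s=snap("wrist"); outlines(s)
f=s["frame"].astype(int); W=cloud(s)
g=((f[...,1]>f[...,2]+30)&(f[...,1]>f[...,0]+15))
print("green z",np.nanmedian(W[...,2][g]))
# mat edges: fit angle
for a,b in ((60,200),):
  for side in (0,1):
    E=[]
    for v in range(a,b):
        u=np.where(g[v,180:360])[0]+180
        E.append((u[0],v) if side==0 else (u[-1],v))
    E=np.array(E); P=cast(s,E[:,0],E[:,1],3); 
    vx,vy,x0,y0=cv2.fitLine(P[:,:2].astype(np.float32),cv2.DIST_HUBER,0,.01,.01).ravel(); print("edge",np.degrees(np.arctan2(vy,vx)),x0,y0)
W0=W[265:330,240:315].reshape(-1,3); W0=W0[~np.isnan(W0).any(1)]; A=np.c_[W0[:,:2],np.ones(len(W0))]; print(W0.mean(0), np.linalg.lstsq(A,W0[:,2],rcond=None)[0])
c=np.median(W0[:,2]); m=(abs(W[...,2]-c)<7)&(np.indices(m.shape)[0]>200) if 0 else None
E
```

```text
outline px [271. 113.] [array([539.13,  85.87]), array([72.08, 72.28]), np.float64(88.29)]
green z 3.320828226912739
edge 88.43581 484.28635 68.99432
edge 88.52226 593.1492 72.89352
[541.55090927  18.77576644 148.05690021] [-4.54671862e-03  2.84743658e-03  1.50465717e+02]
```

```bash
python3 - <<'E'
from h import *
s=snap("wrist"); W=cloud(s); z=W[...,2]
m=(abs(z-148)<3.5)
m[:200]=0; m[:, :205]=0; m[:,350:]=0
m=cv2.morphologyEx(m.astype(np.uint8),cv2.MORPH_OPEN,np.ones((3,3)))
r,c,P=rect(s,m,148); print(r, sensors.sense()["tool_pos"]); print(P.min(0),P.max(0))
E
```

```text
((541.2785034179688, 14.366294860839844), (50.22065734863281, 60.60228729248047), 88.24847412109375) [541.70857887  13.71549313 120.37037138]
[511.2659   -11.022815] [571.87494  40.03273]
```

```bash
python3 -m pendant '[-1,20,0,-0.01,45,-1,20,0,-0.01,45,0,20,-5,0,45,0,8,-20,0,45,0,2,-20,0,45,0,0,-15,0,45,0,0,-10,0,45,0,0,0,0,45,0,0,0,0,45]'
```

```text
time: 6.63
tool_pos: [540.2, 80.5, 45.5]
tcp_rot: [179.3, 1.6, 87.7]
ft_force: [-0.3, -0.0, -0.4]
finger_gap: 49.6
```

```bash
python3 -m pendant '[-0.5,3,-8,0.008,45,-0.5,2,-8,0.005,45,0,0,-8,0,45,0,0,-4,0,45,0,0,0,0,45,0,0,0,0,45]'
```

```text
time: 7.13
tool_pos: [541.2, 85.0, 17.2]
tcp_rot: [179.1, 1.6, 88.4]
ft_force: [-0.2, -0.2, -1.1]
finger_gap: 49.7
```

```bash
python3 -m pendant '[-2,0.3,-3,0,45,-1,0,-2,0,45,-0.5,0,-2,0,45,0,0,0,0,45,0,0,0,0,45]'
```

```text
time: 7.55
tool_pos: [538.2, 85.3, 10.6]
tcp_rot: [179.0, 1.6, 88.4]
ft_force: [0.6, -0.5, -1.1]
finger_gap: 49.3
```

```bash
python3 -m pendant '[1,0,-1.5,0,45,0,0,-1,0,45,0,0,0,0,45,0,0,0,0,45]'
```

```text
time: 7.88
tool_pos: [539.8, 85.4, 8.6]
tcp_rot: [178.9, 1.6, 88.4]
ft_force: [0.3, -0.2, -1.6]
finger_gap: 49.6
```

```bash
python3 -m pendant '[-0.6,0,-0.5,0,45,0,0,0,0,45,0,0,0,0,60,0,0,0,0,70,0,0,0,0,85,0,0,0,0,85,0,0,5,0,85,0,0,15,0,85,0,0,25,0,85,0,-10,25,0,85,0,-20,25,0,85,0,0,0,0,85]'; python3 - <<'E'
from h import *
print(sensors.sense()["tool_pos"],sensors.sense()["tcp_rot"])
s=snap("wrist"); cv2.imwrite("pics/w5.png",s["frame"]);objs(s);outlines(s)
E
```

```text
time: 8.88
tool_pos: [536.9, 55.0, 106.6]
tcp_rot: [179.1, 1.6, 88.6]
ft_force: [1.0, 0.0, 1.3]
finger_gap: 84.6
[536.91274874  54.95943722 106.56530461] [179.12896894   1.60783898  88.57224044]
wrist [278.  75.] 2168 h 34.7 [array([540.8, 155.5]), array([16.9, 17. ]), np.float64(42.9)] [ 61.  75. 170.]
wrist [279. 176.] 5520 h 36.3 [array([539.7,  85.4]), array([49.4, 49.5]), np.float64(88.3)] [137. 135. 127.]
wrist [425. 389.] 808 h 33.0 [array([ 704.7, -162.5]), array([44.1, 55.3]), np.float64(41.9)] [153.  84.  58.]
outline px [276. 155.] [array([539.09,  85.96]), array([72.19, 72.3 ]), np.float64(88.6)]
```

View pics/w5.png

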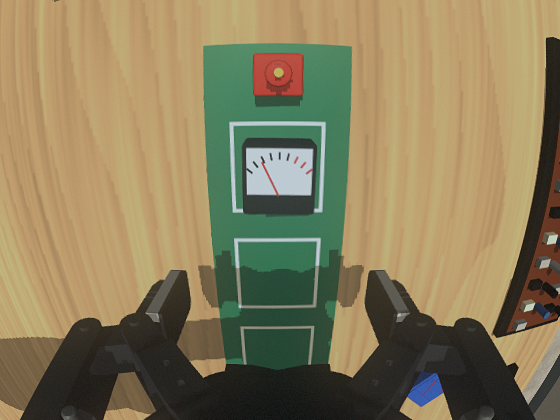

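The meter sits at (279,176) inside its outline, within about 0.6 mm and square. Next is the can.

```bash
python3 -m pendant '[-10,-25,5,0,85,-16,-33,0,0.01,85,-16,-33,0,0.01,85,-16,-33,0,0.01,85,-16,-33,0,0.01,85,-16,-33,0,0.01,85,-16,-33,0,0.01,85,-16,-33,0,0.01,85,-12,-25,0,0.01,85,-8,-15,0,0,85,0,0,0,0,85,0,0,0,0,85]'; python3 - <<'E'
from h import *
print(sensors.sense()["tool_pos"],sensors.sense()["tcp_rot"])
s=snap("wrist"); objs(s);cv2.imwrite("pics/w6.png",s["frame"]);
E
```

```text
time: 9.93
tool_pos: [383.4, -245.2, 104.4]
tcp_rot: [179.4, 1.2, 93.5]
ft_force: [-0.0, 0.4, 0.9]
finger_gap: 85.4
[ 383.41852125 -245.18029529  104.36868806] [179.37823578   1.2142053   93.51939217]
wrist [467. 140.] 1585 h 33.5 [array([ 530.6, -173.9]), array([17.6, 21.1]), np.float64(78.0)] [35. 47. 44.]
wrist [268. 252.] 5365 h 42.7 [array([ 378.8, -271.7]), array([46.1, 56.9]), np.float64(3.4)] [132. 140. 139.]
wrist [548. 280.] 1086 h 32.3 [array([ 689.5, -308.8]), array([25.1, 56. ]), np.float64(33.3)] [84. 45. 76.]
wrist [494. 332.] 465 h 32.7 [array([ 636., -372.]), array([16.1, 55.9]), np.float64(45.6)] [109. 100. 143.]
```

View pics/w6.png

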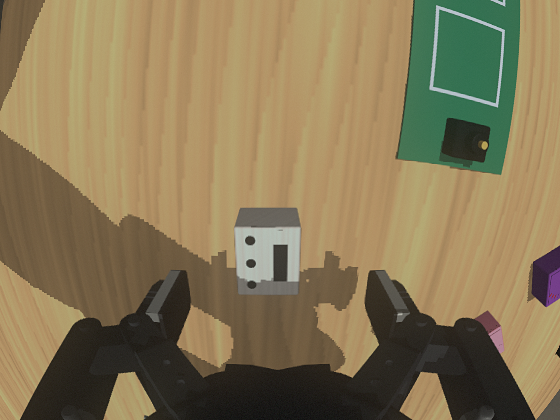

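```bash
python3 -m pendant '[-2,-12,-5,0,85,-2,-12,-10,0,85,-1,-3,-20,0,85,0,0,-25,0,85,0,0,-20,0,85,0,0,-12,0,85,0,0,-6,0,85,0,0,0,0,85,0,0,0,0,85]'
```

```text
time: 10.73
tool_pos: [383.0, -268.1, 0.0]
tcp_rot: [179.3, 1.2, 94.3]
ft_force: [0.1, 0.6, 0.3]
finger_gap: 84.9
```

```bash
python3 -m pendant '[-2,-2,5,-0.008,85,-2,-1.5,4,-0.006,85,0,0,0,0,85,0,0,0,0,85]'
```

```text
time: 11.07
tool_pos: [380.8, -272.9, 12.9]
tcp_rot: [179.1, 1.4, 93.5]
ft_force: [-0.8, -0.1, -0.0]
finger_gap: 84.6
```

```bash
python3 -m pendant '[-1,0.4,-2,0,85,-0.5,0,-1,0,85,0,0,0,0,70,0,0,0,0,55,0,0,0,0,40,0,0,0,0,40,0,0,0,0,40,0,0,0,0,40,0,0,0,0,40]' 35
```

```text
time: 11.82
tool_pos: [380.5, -274.2, 12.1]
tcp_rot: [178.9, 1.6, 93.5]
ft_force: [-1.0, 0.5, 2.6]
finger_gap: 45.1
```

```bash
python3 -m pendant '[0,0,15,0,40,0,0,25,0,40,0,0,25,0,40,0,0,25,0,40,20,10,5,-0.015,40,25,18,0,-0.015,40,25,18,0,-0.015,40,25,18,0,-0.015,40,25,18,0,-0.015,40,20,15,0,-0.015,40,0,0,0,0,40,0,0,0,0,40]'; python3 - <<'E'
from h import *
print(sensors.sense()["tool_pos"],sensors.sense()["tcp_rot"])
s=snap("wrist"); outlines(s);cv2.imwrite("pics/w7.png",s["frame"]);
E
```

```text
time: 12.82
tool_pos: [522.1, -168.9, 107.3]
tcp_rot: [179.3, 1.2, 87.9]
ft_force: [-0.9, -0.8, -1.1]
finger_gap: 45.6
[ 522.14510431 -168.91761878  107.25997264] [179.26055441   1.20127391  87.89939594]
outline px [288. 123.] [array([ 534.26, -104.09]), array([72.13, 72.17]), np.float64(88.7)]
```

View pics/w7.png

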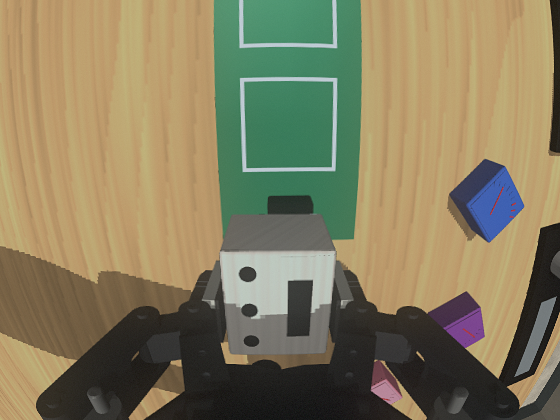

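```bash
cat >> h.py <<'E'
def held(s,z0):
    W=cloud(s); z=W[...,2]; C=W[255:330,245:312].reshape(-1,3); c=np.nanmedian(C[:,2])
    m=(abs(z-c)<4); m[:190]=0; m[:,:200]=0; m[:,360:]=0
    m=cv2.morphologyEx(m.astype(np.uint8),cv2.MORPH_OPEN,np.ones((3,3)))
    r,_,P=rect(s,m,c); print("held top z",c,"x",P[:,0].min(),P[:,0].max(),"y",P[:,1].min(),P[:,1].max(),"rect",r)
    mid=P[abs(P[:,0]-np.median(W[255:330,245:312,0]))<12]; print("mid y",mid[:,1].min(),mid[:,1].max(), mid[:,1].min()/2+mid[:,1].max()/2)
E
python3 - <<'E'
from h import *
s=snap("wrist"); held(s,0); print(sensors.sense()["tool_pos"])
E
```

```text
held top z 137.56392465583102 x 492.51108 551.7214 y -196.11366 -137.99849 rect ((521.8656005859375, -166.92608642578125), (56.981990814208984, 59.230712890625), 88.08294677734375)Traceback (most recent call last):
  File "<stdin>", line 2, in <module>
  File "h.py", line 55, in held
    mid=P[abs(P[:,0]-np.median(W[255:330,245:312,0]))<12]; print("mid y",mid[:,1].min(),mid[:,1].max(), mid[:,1].min()/2+mid[:,1].max()/2)
                                                                         ~~~~~~~~~~~~^^
    return umr_minimum(a, axis, None, out, keepdims, initial, where)
ValueError: zero-size array to reduction operation minimum which has no identity
```

```bash
python3 -m pendant '[4,20,0,0.005,40,4,20,0,0.004,40,3,15,-5,0,40,0,6,-15,0,40,0,0,-20,0,40,0,0,-10,0,40,0,0,0,0,40,0,0,0,0,40]'
```

```text
time: 13.58
tool_pos: [526.9, -113.2, 55.6]
tcp_rot: [179.4, 1.3, 87.8]
ft_force: [-0.0, 0.6, -0.7]
finger_gap: 45.5
```

```bash
python3 -m pendant '[4,4,-8,0.005,40,3,3,-8,0.005,40,1,0,-8,0,40,0,0,-5,0,40,0,0,0,0,40,0,0,0,0,40]'
```

```text
time: 14.08
tool_pos: [536.9, -107.8, 26.1]
tcp_rot: [179.2, 1.3, 88.3]
ft_force: [0.7, -0.4, -0.9]
finger_gap: 45.3
```

```bash
python3 -m pendant '[-2,1.5,-3,0,40,-1,0.3,-3,0,40,0,0,-2,0,40,0,0,0,0,40,0,0,0,0,40]'
```

```text
time: 14.5
tool_pos: [533.9, -105.9, 17.9]
tcp_rot: [179.2, 1.4, 88.3]
ft_force: [-0.5, 0.8, -1.2]
finger_gap: 44.9
```

```bash
python3 -m pendant '[0.3,0,-1.5,0.001,40,0,0,-1,0,40,0,0,0,0,40,0,0,0,0,40]'
```

```text
time: 14.83
tool_pos: [534.6, -106.0, 15.7]
tcp_rot: [179.1, 1.4, 88.4]
ft_force: [0.8, 1.0, -1.2]
finger_gap: 45.6
```

```bash
python3 -m pendant '[-0.3,0,-0.5,0,40,0,0,0,0,40,0,0,0,0,55,0,0,0,0,70,0,0,0,0,85,0,0,0,0,85,0,0,5,0,85,0,0,15,0,85,0,0,25,0,85,0,-5,25,0,85,0,-15,25,0,85,0,0,0,0,85]'; python3 - <<'E'
from h import *
print(sensors.sense()["tool_pos"],sensors.sense()["tcp_rot"])
s=snap("wrist"); cv2.imwrite("pics/w8.png",s["frame"]);objs(s);outlines(s)
E
```

```text
time: 15.83
tool_pos: [532.5, -125.6, 114.4]
tcp_rot: [179.3, 1.3, 88.5]
ft_force: [1.2, -0.9, 1.2]
finger_gap: 85.1
[ 532.52031806 -125.6495302   114.43809114] [179.2959331    1.34389296  88.48629964]
wrist [278. 189.] 5789 h 45.9 [array([ 534.3, -104.6]), array([56.1, 45.9]), np.float64(88.5)] [157. 165. 157.]
wrist [467. 244.] 2993 h 33.0 [array([ 706.3, -163.2]), array([49.9, 52.7]), np.float64(42.2)] [141.  84.  66.]
wrist [277. 263.] 1589 h 33.9 [array([ 532.9, -172.5]), array([20.3, 17.4]), np.float64(87.7)] [40. 48. 46.]
wrist [427. 376.] 113 h 32.7 [array([ 695.9, -324.8]), array([14.8, 27.6]), np.float64(68.0)] [124.  65. 117.]
outline px [277. 165.] [array([ 534.18, -103.8 ]), array([71.67, 72.27]), np.float64(88.5)]
outline px [277.  58.] [array([536.46,  -8.77]), array([72.23, 72.09]), np.float64(88.83)]
```

View pics/w8.png

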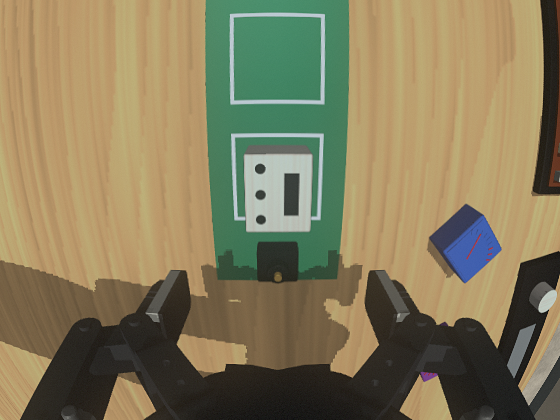

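The can at (278,189) is centred to about 0.6 mm and square. Next, the motor.

```bash
python3 -m pendant '[-10,25,0,0,85,-16,35,0,0,85,-16,38,0,-0.01,85,-16,38,0,-0.01,85,-16,38,0,-0.01,85,-16,38,0,-0.01,85,-16,38,0,-0.01,85,-16,38,0,-0.01,85,-16,38,0,-0.01,85,-10,25,0,0,85,0,0,0,0,85,0,0,0,0,85]'; python3 - <<'E'
from h import *
print(sensors.sense()["tool_pos"],sensors.sense()["tcp_rot"])
s=snap("wrist"); objs(s);cv2.imwrite("pics/w9.png",s["frame"]);
E
```

```text
time: 16.88
tool_pos: [372.1, 232.1, 107.5]
tcp_rot: [179.6, 1.3, 83.9]
ft_force: [-0.1, -0.5, 0.1]
finger_gap: 85.3
[372.10397251 232.07278747 107.46193744] [179.58737315   1.34097477  83.92801023]
wrist [433.  30.] 2787 h 29.0 [array([501.6, 364.8]), array([51.1, 31.7]), np.float64(79.7)] [35. 46. 77.]
wrist [528. 109.] 2027 h 28.0 [array([601.4, 305.1]), array([22.8, 17.9]), np.float64(76.7)] [135. 155. 152.]
wrist [263. 138.] 5084 h 38.9 [array([369. , 291.1]), array([55.4, 39.7]), np.float64(84.6)] [ 87. 106. 110.]
wrist [463. 269.] 1233 h 30.0 [array([540.2, 157. ]), array([17.3, 24.2]), np.float64(42.9)] [ 42.  54. 130.]
wrist [456. 313.] 850 h 31.1 [array([540.6, 107.4]), array([16. , 56.6]), np.float64(82.3)] [31. 36. 35.]
wrist [424. 414.] 308 h 23.0 [array([540.5, -73.2]), array([16.4, 48.4]), np.float64(66.0)] [86. 90. 91.]
```

View pics/w9.png

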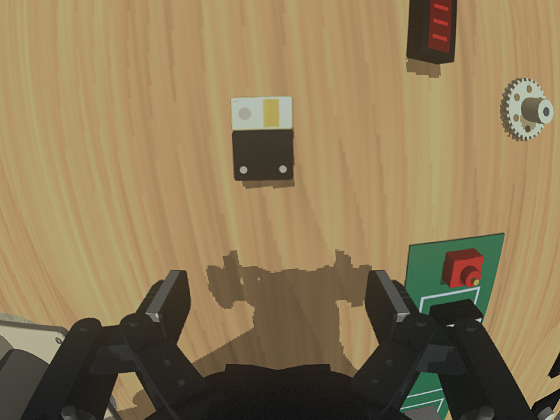

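```bash
python3 -m pendant '[-2,22,0,0.005,85,-2,22,0,0.005,85,-1,15,-5,0.003,85,0,8,-20,0,85,0,0,-25,0,85,0,0,-15,0,85,0,0,-8,0,85,0,0,0,0,85,0,0,0,0,85]'
```

```text
time: 17.68
tool_pos: [371.7, 293.4, 30.2]
tcp_rot: [179.6, 1.5, 84.0]
ft_force: [0.1, 0.7, 0.4]
finger_gap: 85.1
```

```bash
python3 -m pendant '[-1.5,-1.2,-7,0.006,85,-1,-1,-7,0.005,85,0,0,-5,0,85,0,0,0,0,85,0,0,0,0,85]'
```

```text
time: 18.1
tool_pos: [371.6, 290.7, 12.4]
tcp_rot: [179.4, 1.3, 84.5]
ft_force: [-0.5, -0.5, 0.6]
finger_gap: 84.9
```

```bash
python3 -m pendant '[-2,0.3,-1,0,85,-1,0,-1,0,85,0,0,0,0,70,0,0,0,0,50,0,0,0,0,34,0,0,0,0,34,0,0,0,0,34,0,0,0,0,34,0,0,0,0,34]' 35
```

```text
time: 18.85
tool_pos: [369.2, 292.1, 11.8]
tcp_rot: [179.2, 1.2, 84.6]
ft_force: [0.3, 0.7, 0.7]
finger_gap: 39.4
```

```bash
python3 -m pendant '[0,0,15,0,34,0,0,25,0,34,0,0,25,0,34,0,0,25,0,34,10,-15,5,0.01,34,16,-30,0,0.01,34,18,-34,0,0.01,34,18,-34,0,0.01,34,18,-34,0,0.01,34,18,-34,0,0.01,34,18,-34,0,0.01,34,10,-15,0,0,34]';python3 -m pendant '[10,-18,0,0,34,10,-15,0,0,34,5,-5,0,0,34,0,0,0,0,34,0,0,0,0,34]'; python3 - <<'E'
from h import *
print(sensors.sense()["tool_pos"],sensors.sense()["tcp_rot"])
s=snap("wrist"); outlines(s);cv2.imwrite("pics/w10.png",s["frame"]);held(s,0)
E
```

```text
time: 19.85
tool_pos: [492.8, 53.3, 108.7]
tcp_rot: [179.5, 1.4, 89.4]
ft_force: [0.3, -0.0, -2.3]
finger_gap: 39.4
time: 20.27
tool_pos: [518.9, 8.0, 106.8]
tcp_rot: [179.7, 1.4, 88.9]
ft_force: [0.2, 0.9, -2.1]
finger_gap: 39.0
[518.8936723    8.03522284 106.80530724] [179.67154585   1.4312351   88.91014667]
outline px [308. 203.] [array([537.06,  -7.95]), array([68.94, 71.79]), np.float64(88.56)]
outline px [301.  97.] [array([539.07,  85.72]), array([72.3 , 72.39]), np.float64(88.59)]
held top z 133.43618852975123 x 492.3065 545.0247 y -19.999207 36.92299 rect ((518.6160278320312, 8.52537727355957), (56.863990783691406, 52.71277618408203), 89.71298217773438)Traceback (most recent call last):
  File "<stdin>", line 3, in <module>
  File "h.py", line 55, in held
    mid=P[abs(P[:,0]-np.median(W[255:330,245:312,0]))<12]; print("mid y",mid[:,1].min(),mid[:,1].max(), mid[:,1].min()/2+mid[:,1].max()/2)
                                                                         ~~~~~~~~~~~~^^
    return umr_minimum(a, axis, None, out, keepdims, initial, where)
ValueError: zero-size array to reduction operation minimum which has no identity
```

View pics/w10.png

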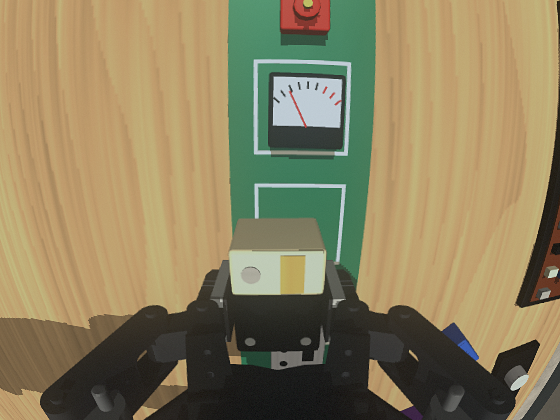

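```bash
python3 -m pendant '[8,-8,0,-0.005,34,8,-8,0,-0.004,34,2,-2,-10,0,34,0,0,-20,0,34,0,0,-20,0,34,0,0,-15,0,34,0,0,0,0,34,0,0,0,0,34]'
```

```text
time: 20.98
tool_pos: [538.7, -7.7, 37.7]
tcp_rot: [179.6, 1.4, 88.7]
ft_force: [0.8, 0.0, -1.5]
finger_gap: 39.2
```

```bash
python3 -m pendant '[-1.5,-1,-6,-0.004,34,-0.7,-0.5,-6,0,34,0,0,-5,0,34,0,0,0,0,34,0,0,0,0,34]'
```

```text
time: 21.4
tool_pos: [537.8, -9.2, 21.2]
tcp_rot: [179.4, 1.4, 88.5]
ft_force: [0.3, 0.1, -2.7]
finger_gap: 39.3
```

```bash
python3 -m pendant '[-1,0,-2.5,-0.001,34,-0.5,0,-2,0,34,0,0,-1,0,34,0,0,0,0,34,0,0,0,0,34]'
```

```text
time: 21.82
tool_pos: [537.4, -9.3, 16.7]
tcp_rot: [179.2, 1.4, 88.4]
ft_force: [0.1, -0.0, -2.2]
finger_gap: 39.5
```

```bash
python3 -m pendant '[-1,0.2,-1,0,34,-0.3,0,-0.7,0,34,0,0,0,0,34,0,0,0,0,34]'
```

```text
time: 22.15
tool_pos: [536.3, -9.1, 15.2]
tcp_rot: [179.2, 1.4, 88.4]
ft_force: [1.4, 0.3, -2.1]
finger_gap: 39.2
```

```bash
python3 -m pendant '[0.2,0,-0.4,0,34,0,0,0,0,34,0,0,0,0,50,0,0,0,0,65,0,0,0,0,85,0,0,0,0,85,0,0,5,0,85,0,0,15,0,85,0,0,25,0,85,0,-5,25,0,85,0,-15,25,0,85,0,0,0,0,85]'; python3 - <<'E'
from h import *
print(sensors.sense()["tool_pos"],sensors.sense()["tcp_rot"])
s=snap("wrist"); cv2.imwrite("pics/w11.png",s["frame"]);objs(s);outlines(s)
E
```

```text
time: 23.15
tool_pos: [535.2, -29.1, 114.6]
tcp_rot: [179.3, 1.4, 88.5]
ft_force: [0.9, -0.8, 1.1]
finger_gap: 84.9
[535.21808049 -29.05493622 114.57951504] [179.3316068    1.42680136  88.49402605]
wrist [278.  57.] 5374 h 36.5 [array([539.7,  84. ]), array([49.1, 49.5]), np.float64(88.0)] [146. 143. 135.]
wrist [548.  84.] 42 h 12.1 [array([797.5,  88.8]), array([ 4.8, 18.1]), np.float64(2.5)] [25. 33. 37.]
wrist [277. 189.] 4789 h 41.9 [array([536.5,  -9.3]), array([55.9, 39.7]), np.float64(88.7)] [ 97. 116. 111.]
wrist [277. 306.] 5317 h 45.5 [array([ 534.5, -103.4]), array([58.1, 45.8]), np.float64(88.3)] [86. 91. 92.]
wrist [446. 312.] 698 h 32.2 [array([ 705. , -143.9]), array([28.2, 25.2]), np.float64(41.0)] [115.  71.  58.]
wrist [419. 403.] 901 h 32.7 [array([ 708.1, -296.7]), array([43.4, 55.8]), np.float64(26.6)] [113.  57. 100.]
outline px [276. 169.] [array([536.6 ,  -8.99]), array([72.1, 72.4]), np.float64(88.48)]
outline px [277.  60.] [array([538.98,  86.23]), array([71.9 , 72.31]), np.float64(88.68)]
```

View pics/w11.png

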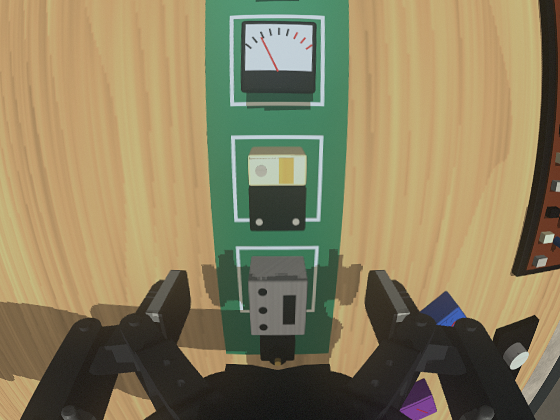

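The motor at (277,189) is centred within 0.3 mm. Now the gear.

```bash
python3 -m pendant '[4,20,0,0,85,9,34,0,0,85,9,34,0,0,85,9,34,0,0,85,9,34,0,0,85,9,34,0,0,85,9,34,0,0,85,5,20,0,0,85,0,0,0,0,85,0,0,0,0,85]'; python3 - <<'E'
from h import *
print(sensors.sense()["tool_pos"],sensors.sense()["tcp_rot"])
s=snap("wrist"); objs(s);cv2.imwrite("pics/w12.png",s["frame"]);
E
```

```text
time: 24.03
tool_pos: [594.4, 227.7, 106.9]
tcp_rot: [179.7, 1.4, 88.2]
ft_force: [-0.3, -0.7, 0.2]
finger_gap: 84.9
[594.40401693 227.70549134 106.85746151] [179.72883898   1.4468522   88.17315325]
wrist [146.  36.] 3359 h 29.3 [array([505.8, 365.3]), array([52.8, 31.1]), np.float64(79.9)] [35. 45. 77.]
wrist [218. 291.] 1534 h 32.5 [array([541.6, 156.6]), array([23.3, 17.2]), np.float64(67.2)] [35. 45. 96.]
wrist [223. 348.] 2283 h 35.9 [array([540.8,  89.4]), array([50.4, 50. ]), np.float64(88.5)] [58. 66. 66.]
```

View pics/w12.png

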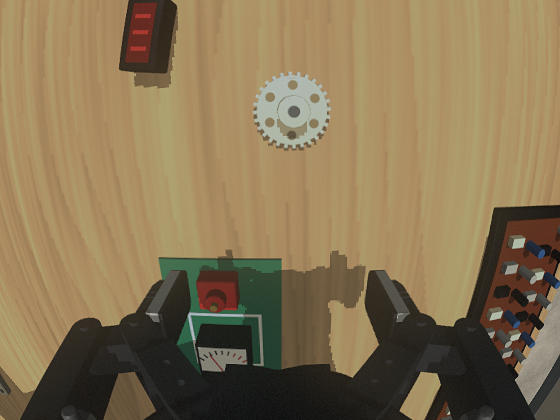

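```bash
cat >> h.py <<'E'
def gear(s,zb,xy,rad=45):
    W=cloud(s); z=W[...,2]; near=np.hypot(W[...,0]-xy[0],W[...,1]-xy[1])<rad
    for lo,hi,h in ((zb+30,zb+38,zb+34),(zb+6,zb+14,zb+10)):
        m=(near&(z>lo)&(z<hi)).astype(np.uint8)
        if m.sum()<20: continue
        cs,_=cv2.findContours(m,cv2.RETR_EXTERNAL,cv2.CHAIN_APPROX_NONE); c=max(cs,key=cv2.contourArea)[:,0]
        P=cast(s,c[:,0],c[:,1],h)[:,:2].astype(np.float32)
        print(s["n"],"gear @%d"%h,"circle",np.round(cv2.minEnclosingCircle(P)[0],1),round(cv2.minEnclosingCircle(P)[1],1),"ell",np.round(cv2.fitEllipse(P)[0],1),np.round(cv2.fitEllipse(P)[1],1),"zmed",np.median(z[m>0]).round(1))
E
python3 - <<'E'
from h import *
s=snap("wrist"); gear(s,0,(607,301)); print(sensors.sense()["tool_pos"],sensors.sense()["tcp_rot"])
E
```

```text
wrist gear @34 circle [608.  302.9] 11.0 ell [607.8 303.1] [20.7 21. ] zmed 34.3
wrist gear @10 circle [607.6 303. ] 28.4 ell [607.6 303.1] [53.2 53.5] zmed 10.3
[594.26676515 226.371013   106.95591343] [179.7422002    1.45033491  88.08640238]
```

```bash
python3 -m pendant '[4,24,0,0,85,4,24,0,0,85,4,20,0,0,85,1,9,-8,0,85,0,3,-20,0,85,0,0,-20,0,85,0,0,-10,0,85,0,0,0,0,85,0,0,0,0,85]'
```

```text
time: 24.88
tool_pos: [607.7, 295.3, 44.9]
tcp_rot: [179.9, 1.7, 87.3]
ft_force: [0.1, -0.3, 0.2]
finger_gap: 84.6
```

```bash
python3 -m pendant '[0,5,-7,0.01,85,0,3.5,-7,0.005,85,0,0,-7,0,85,0,0,-4,0,85,0,0,0,0,85,0,0,0,0,85]'
```

```text
time: 25.38
tool_pos: [609.6, 303.3, 20.4]
tcp_rot: [179.7, 1.6, 88.2]
ft_force: [0.5, -0.3, 0.1]
finger_gap: 85.5
```

```bash
python3 -m pendant '[-1.7,0,-2.5,0,75,-0.6,0,-2,0,65,0,0,-1.5,0,60,0,0,0,0,50,0,0,0,0,50]'
```

```text
time: 25.8
tool_pos: [607.6, 303.7, 14.9]
tcp_rot: [179.6, 1.6, 88.2]
ft_force: [0.4, -0.2, 0.5]
finger_gap: 49.9
```

```bash
python3 -m pendant '[0,-0.7,-1,0,40,0,0,0,0,30,0,0,0,0,18,0,0,0,0,18,0,0,0,0,18,0,0,0,0,18,0,0,0,0,18]' 30
```

```text
time: 26.38
tool_pos: [608.0, 303.0, 14.5]
tcp_rot: [179.5, 1.6, 88.2]
ft_force: [-0.8, -0.3, -0.4]
finger_gap: 20.9
```

```bash
python3 -m pendant '[0,0,12,0,18,0,0,25,0,18,0,0,25,0,18,0,0,25,0,18,-2,-10,15,0,18,-5,-25,0,0,18,-7,-35,0,0,18,-7,-35,0,0,18,-7,-35,0,0,18,-7,-35,0,0,18,-7,-35,0,0,18,-7,-35,0,0,18]';python3 -m pendant '[-5,-30,0,0,18,-5,-25,0,0,18,-5,-20,0,0,18,0,-10,0,0,18,0,0,0,0,18,0,0,0,0,18]'
```

```text
time: 27.38
tool_pos: [556.5, 56.7, 132.2]
tcp_rot: [179.0, 1.4, 88.8]
ft_force: [1.3, -0.9, -0.2]
finger_gap: 20.8
time: 27.88
tool_pos: [540.0, -39.3, 138.7]
tcp_rot: [178.7, 1.5, 88.3]
ft_force: [1.2, 0.9, -1.0]
finger_gap: 20.8
```

```bash
python3 -m pendant '[-1,-25,0,0,18,-1,-30,0,0,18,-1,-30,0,0,18,-1,-25,0,0,18,-1,-10,0,0,18,0,0,0,0,18,0,0,0,0,18,0,0,0,0,18]';python3 - <<'E'
from h import *
p=sensors.sense()["tool_pos"];print(p,sensors.sense()["tcp_rot"])
s=snap("wrist"); objs(s);cv2.imwrite("pics/w13.png",s["frame"]);outlines(s);gear(s,p[2]-14.5,p[:2])
E
```

```text
time: 28.55
tool_pos: [539.3, -152.3, 140.7]
tcp_rot: [178.5, 1.3, 88.9]
ft_force: [-0.5, 0.1, -0.6]
finger_gap: 20.9
[ 539.29109772 -152.27499344  140.68412358] [178.47123791   1.30479219  88.94752491]
wrist [266.  31.] 3484 h 42.0 [array([536.2, -15.4]), array([46.1, 39.8]), np.float64(88.2)] [84. 95. 88.]
wrist [524.  95.] 43 h 11.3 [array([798.6, -45. ]), array([ 4.8, 24.4]), np.float64(3.9)] [27. 37. 43.]
wrist [266. 148.] 4751 h 45.9 [array([ 534.3, -105. ]), array([55.4, 46. ]), np.float64(88.5)] [163. 171. 161.]
wrist [450. 209.] 2896 h 33.0 [array([ 706.6, -163.7]), array([50.3, 51.9]), np.float64(42.1)] [144.  86.  69.]
wrist [265. 211.] 512 h 23.5 [array([ 532.1, -162.3]), array([35.1, 13.8]), np.float64(10.3)] [52. 60. 56.]
wrist [429. 317.] 1287 h 32.8 [array([ 709.7, -298.7]), array([40.6, 53.8]), np.float64(26.6)] [108.  62. 100.]
wrist [253. 360.] 151 h 18.2 [array([ 513.2, -343.2]), array([13.7, 18.1]), np.float64(77.0)] [22. 26. 31.]
wrist [364. 379.] 205 h 32.6 [array([ 639.2, -372.6]), array([10.5, 50.9]), np.float64(34.3)] [113. 101. 146.]
outline px [266. 131.] [array([ 534.12, -103.98]), array([71.95, 72.32]), np.float64(88.51)]
wrist gear @160 circle [ 538.9 -147.3] 24.6 ell [ 539.  -150.1] [23.8 45.2] zmed 160.5
wrist gear @136 circle [ 539.4 -150.5] 28.2 ell [ 539.5 -139.6] [30.5 54.8] zmed 136.5
```

View pics/w13.png

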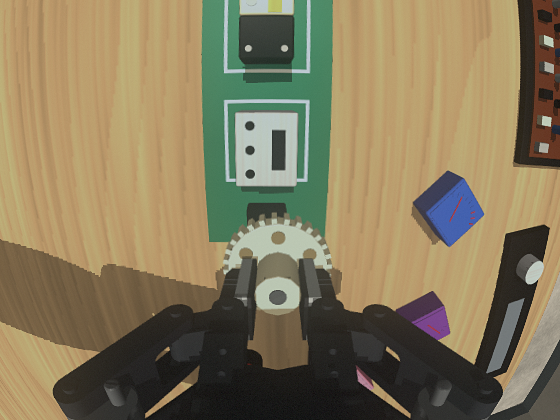

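```bash
python3 -m pendant '[-2,16,0,0,18,-2,16,-5,0,18,-1,10,-15,0,18,0,3,-15,0,18,0,0,-12,0,18,0,0,-5,0,18,0,0,0,0,18,0,0,0,0,18]'
```

```text
time: 29.27
tool_pos: [535.5, -96.0, 87.7]
tcp_rot: [178.4, 1.2, 89.5]
ft_force: [-0.1, -0.3, 0.2]
finger_gap: 20.9
```

```bash
python3 -m pendant '[0,-5,-5,0,18,-0.5,-4,-5,0,18,0,-2,-4,0,18,0,0,0,0,18,0,0,0,0,18]'
```

```text
time: 29.68
tool_pos: [536.5, -109.9, 74.5]
tcp_rot: [178.2, 1.3, 89.4]
ft_force: [0.1, -1.1, -1.3]
finger_gap: 20.6
```

```bash
python3 -m pendant '[-1.5,3,-4,0,18,-0.7,1.5,-3,0,18,0,0,-2,0,18,0,0,0,0,18,0,0,0,0,18]'
```

```text
time: 30.1
tool_pos: [534.2, -105.4, 65.0]
tcp_rot: [178.1, 1.3, 89.4]
ft_force: [0.6, 0.3, -0.1]
finger_gap: 20.9
```

```bash
python3 -m pendant '[0,0.2,-2,0,18,0,0,-1.5,0,18,0,0,0,0,18,0,0,0,0,18]'; python3 - <<'E'
from h import *
for n in ("wrist","side"):
    s=snap(n); cv2.imwrite(f"pics/w14{n}.png",s["frame"])
E
```

```text
time: 30.43
tool_pos: [534.4, -104.9, 61.4]
tcp_rot: [178.1, 1.3, 89.4]
ft_force: [0.2, -0.0, -0.3]
finger_gap: 20.7
```

View pics/w14wrist.png

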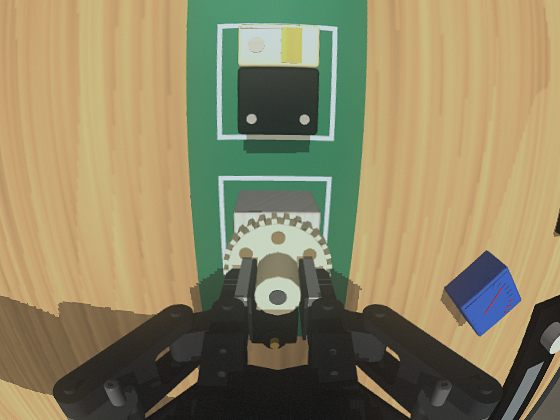

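```bash
python3 -m pendant '[0,-0.2,-1.2,0,18,0,0,-0.7,0,18,0,0,0,0,18,0,0,0,0,18]'
```

```text
time: 30.87
tool_pos: [534.7, -105.2, 60.0]
tcp_rot: [178.1, 1.3, 89.4]
ft_force: [-0.7, 0.3, -0.7]
finger_gap: 20.9
```

Release, slowly, then rise and back off to look.

```bash
python3 -m pendant '[-0.2,0,-0.4,0,18,0,0,0,0,22,0,0,0,0,26,0,0,0,0,32,0,0,0,0,45,0,0,0,0,45,0,0,3,0,60,0,0,10,0,85,0,0,20,0,85,0,0,25,0,85,0,-10,25,0,85,0,-15,15,0,85]'; python3 -m pendant '[0,-15,0,0,85,0,-10,0,0,85,0,0,0,0,85,0,0,0,0,85]'; python3 - <<'E'
from h import *
p=sensors.sense()["tool_pos"];print(p,sensors.sense()["tcp_rot"])
for n in ("wrist","scene","side"):
    s=snap(n); cv2.imwrite(f"pics/w15{n}.png",s["frame"]);gear(s,45,(534,-104))
    if n=="wrist": objs(s);outlines(s)
E
```

```text
time: 31.87
tool_pos: [530.4, -127.4, 158.8]
tcp_rot: [178.6, 1.1, 89.6]
ft_force: [1.6, -0.6, 0.9]
finger_gap: 84.9
time: 32.2
tool_pos: [533.9, -156.6, 168.4]
tcp_rot: [177.9, 1.4, 89.5]
ft_force: [0.1, 0.0, -0.3]
finger_gap: 84.8
[ 533.93097535 -156.5757926   168.41679785] [177.93854102   1.36445845  89.45771336]
wrist gear @79 circle [ 535.2 -104.7] 11.0 ell [ 535.  -104.7] [20.9 21.3] zmed 79.3
wrist gear @55 circle [ 534.9 -105. ] 28.5 ell [ 534.9 -105.1] [53.1 53.4] zmed 55.3
wrist [273.  30.] 3038 h 42.0 [array([536.1, -13.6]), array([50.5, 40. ]), np.float64(89.4)] [ 90. 102.  95.]
wrist [509.  10.] 41 h 11.5 [array([798.8,  51. ]), array([ 5.3, 25.6]), np.float64(4.0)] [27. 38. 44.]
wrist [272. 139.] 4177 h 56.7 [array([ 535.1, -105. ]), array([55.6, 54.9]), np.float64(89.0)] [162. 178. 170.]
wrist [440. 197.] 2499 h 33.0 [array([ 706.7, -164. ]), array([50.5, 52.3]), np.float64(41.6)] [143.  86.  69.]
wrist [270. 207.] 1234 h 34.4 [array([ 532.5, -173. ]), array([18.3, 17.2]), np.float64(88.8)] [43. 56. 54.]
wrist [426. 298.] 860 h 32.9 [array([ 714.5, -296.2]), array([30. , 53.9]), np.float64(27.2)] [109.  62. 101.]
wrist [249. 347.] 605 h 19.0 [array([ 503.9, -353.8]), array([36.3, 36.8]), np.float64(29.4)] [32. 42. 69.]
wrist [344. 358.] 1102 h 32.6 [array([ 624.8, -378.9]), array([40.8, 50.1]), np.float64(34.9)] [107.  97. 141.]
outline px [263. 117.] [array([ 534.19, -104.11]), array([71.84, 72.09]), np.float64(88.52)]
scene gear @79 circle [ 536.3 -108.3] 13.9 ell [ 535.9 -107.6] [20.3 25.7] zmed 79.8
scene gear @55 circle [ 535.9 -108.4] 30.1 ell [ 537.  -108.5] [52.8 54.8] zmed 55.7
side gear @79 circle [ 532.7 -105.8] 13.6 ell [ 533.5 -106.6] [19.7 25.3] zmed 80.6
side gear @55 circle [ 533.3 -105.7] 31.1 ell [ 533.3 -104.5] [52.8 56.3] zmed 56.4
```

View pics/w15wrist.png

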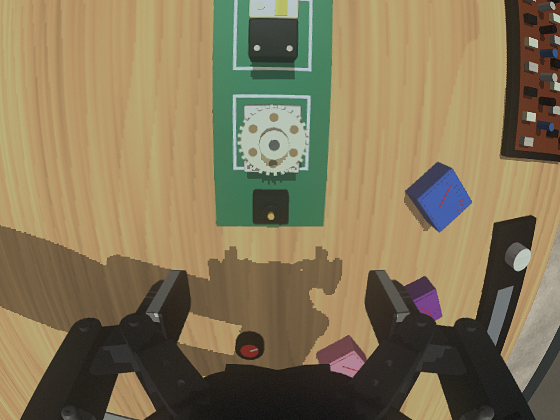

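The gear sits flat on the can at (272,139), within about 0.7 mm of its centre. I'll take one last overall look.

```bash
python3 - <<'E'
from h import *
s=snap("scene"); objs(s); objs(snap("side")); print(sensors.sense()["time"],abs(sensors.sense()["qd"]).max())
cv2.imwrite("pics/fin.png",s["frame"])
E
```

```text
scene [335. 137.] 237 h 29.9 [array([507.4, 360.2]), array([63.4, 33.4]), np.float64(78.7)] [20. 26. 53.]
scene [301. 191.] 788 h 36.7 [array([542.6,  79.1]), array([55.1, 50.8]), np.float64(88.3)] [65. 67. 87.]
scene [257. 233.] 1764 h 55.6 [array([ 537.8, -110. ]), array([55.8, 54.8]), np.float64(29.8)] [84. 97. 98.]
scene [227. 271.] 341 h 29.6 [array([ 534.8, -178. ]), array([32. , 19.3]), np.float64(24.3)] [15. 20. 17.]
scene [314. 306.] 1003 h 33.8 [array([ 709.8, -168.9]), array([50.1, 51.9]), np.float64(41.2)] [141.  86.  73.]
scene [146. 340.] 421 h 19.9 [array([ 505.3, -358.8]), array([34.9, 35.3]), np.float64(88.6)] [21. 26. 59.]
scene [270. 371.] 1335 h 33.8 [array([ 708.2, -306.6]), array([49.7, 51.3]), np.float64(25.7)] [123.  72. 122.]
scene [190. 391.] 1526 h 33.8 [array([ 624.3, -389.6]), array([50.2, 50.9]), np.float64(34.2)] [126. 111. 165.]
side [280. 121.] 317 h 34.5 [array([ 620. , -384.8]), array([51. , 56.1]), np.float64(34.0)] [ 92.  80. 141.]
side [243. 133.] 350 h 34.9 [array([ 704.2, -300.6]), array([49.7, 56.7]), np.float64(26.5)] [99. 41. 93.]
side [321. 134.] 122 h 21.5 [array([ 500.5, -353.6]), array([33.2, 37.5]), np.float64(12.9)] [12. 20. 53.]
side [227. 164.] 447 h 34.7 [array([ 705.2, -163.4]), array([50.2, 55.6]), np.float64(42.2)] [120.  69.  60.]
side [288. 198.] 1333 h 55.8 [array([ 532.5, -101.5]), array([53.3, 60.6]), np.float64(12.2)] [ 88. 109. 114.]
side [271. 248.] 683 h 37.5 [array([537.7,  85.6]), array([53.3, 50.4]), np.float64(87.3)] [90. 96. 97.]
side [143. 252.] 60 h 14.1 [array([797.8, 144.3]), array([ 5.3, 88.2]), np.float64(1.1)] [ 9. 11. 14.]
side [263. 276.] 306 h 31.5 [array([540.2, 153.9]), array([23.7, 17.8]), np.float64(88.6)] [ 21.  40. 145.]
side [253. 377.] 744 h 30.3 [array([503. , 367.5]), array([57.3, 30.4]), np.float64(80.1)] [10. 15. 58.]
32.45 0.10019866130653383
```

View pics/w15scene.png

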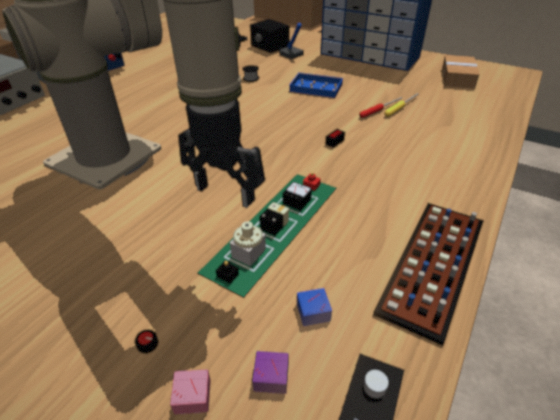

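View pics/w15side.png

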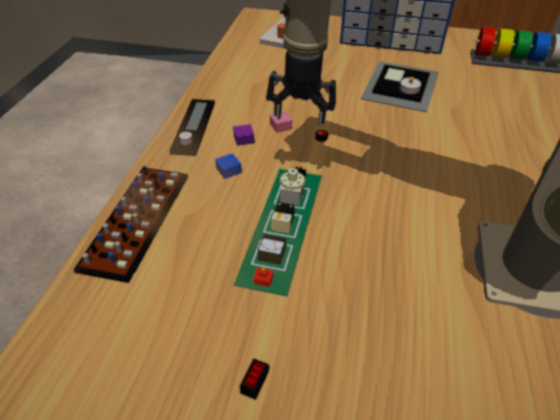

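Both overviews show all parts in place: in the scene view the meter is at (297,195), the motor at (273,220) and the can with gear at (248,243). The display and knob haven't moved, and the gripper is clear.

```bash
python3 -c "
from bench import job
print(job.hand_in())"
```

```text
the job is handed in; nothing more can be done
None
```

The tuner is laid out as asked, in the order meter, can, motor, gear, and I handed the job in at about 32.5 s with the gripper open and clear of everything.

Last wrist-camera checks against the outlines:

| Part | Offset from its target | Squareness |
|---|---|---|
| Meter (red end) | about 0.6 mm in x, 0.5 mm in y | within about 0.3° |
| Can (black end) | about 0.6 mm | within about 0.3° |
| Motor (middle) | about 0.3 mm | within about 0.3° |
| Gear on can | about 0.7 mm from the can's centre | flat, hub up |

The display, knob and coloured look-alikes stayed where they were, to within measuring error.

- **Cameras disagreed:** the scene and side cameras differ from the wrist camera by 2–5 mm, so I used the wrist camera for placing. They could not confirm the sub-millimetre figures. In the scene view the meter also ran together with the red post.
- **Meter measured twice:** a later, oblique wrist view put the meter about 2 mm off along the mat. I put that down to the viewing angle and kept the closer reading.
- **Tool tilt:** the tool drifted 1–2° off vertical during the moves, and the parts still ended up flat.

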